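Reset the tripped power pack

ROBOT

A 7-joint arm with a two-finger parallel gripper is mounted at the origin on a cart in front of the work surface, level with it; the furniture and walls round the work are solid. World frame = base frame: x ahead of the robot, y to its left, z up, the work surface at z = 0. Lengths are in mm, angles in rad, forces in N, time in s.
With the tool pointing down it reaches from about 425 to 1025 mm from the base axis. Payload 9.4 kg.
Tool frame: the origin (TCP) lies at the very end of the fingers, on their centre line; the grasp point (between the pads) lies tcp_to_grasp behind it (tcp_to_grasp is the distance from the TCP to the grasp point, in mm); y points along the fingers, z is the direction in which the jaws open and shut, and the axes are right-handed (so a half turn about y gives the same grasp; the last joint's range is limited). The gripper opens to 85 mm and grips with 20 to 120 N. Pads are 22 mm wide; open, the fingers measure 114 mm over their backs; the gripper's body (76 mm by 85 mm) begins 54 mm behind the grasp point. The pads swing forward as they close: fully open they stand 13 mm farther back than shut.
Start: joints at [-1.386, 0.599, -0.003, 1.599, 0.002, 0.943, -0.08], TCP at [187.648, 700.294, 231.275] pointing down, gripper open.
Joint ranges: [-2.57, 2.57], [-0.35, 1.97], [-1.29, 1.29], [0.11, 2.56], [-1.05, 4.19], [0.11, 1.86], [-2.63, 2.63]. Speed limits (rad/s): [2.22, 2.22, 3.01, 3.01, 3.14, 3.14, 3.14].

INTERFACE

Orientations are given as a 3x3 rotation matrix whose columns are the frame's x, y, z axes.
In Python, from plant import * gives the robot as it stands. The module is installed in compiled form; this text tells all that it offers.
- The arm moves only by the tool arm_command, never from a script. Its argument "moves" is a list of rows, each an object with "offset": the shift along the tool's x, y, z in mm, a list of three; "turn": the turn about the tool's y in rad. In form: [{"offset": [tx, ty, tz], "turn": turn}, ...]. A call has 1 to 8 rows; each row shifts and turns the commanded pose from where the row before left it, along the tool's axes as they then stand; what a row does not reach is not made up. A row lasts 1/8 s, in which the tool goes at most 62.5 mm and 10.7 degrees, less where a joint would pass 70% of its speed; a pose out of reach is approached as far as the arm can. A call with a gripper value outside its range is refused whole. "jaw" is the opening, from 0 (shut) to 1 (fully open), set as the call begins (left out, the last holds). The fingers move at their own pace and stop on an object; the grip force is fixed at half the most. Time passes only in rows, so rows that do not move let the fingers close. It gives the time, the measured TCP pose, the force and the opening at its end, in the units of the state.
- sense(): the state, without advancing time (a new reading comes with each control period).
- read_camera(name): name is "scene" or "top"; returns the picture (420x560x3 uint8, red, green, blue); there is no depth.
- calibration(name): a dict with "camera_matrix" (3x3 intrinsics, pixels), "D" ([k1, k2, p1, p2, k3] as OpenCV has them; the pictures are not rectified), "R" (3x3) and "t" (3): a world point X has camera coordinates R X + t. Camera axes: x right, y down, z forward; pixel columns grow to the right and rows downward; lengths in mm; the calibration is good to about 2 mm. A picture is of the moment at which its call begins. calibration takes no time and is no camera call.
- sign_off(): hands the job in, once; it reports no verdict.
The state is a dict: "t": time; "joint_pos": joint angles; "qd": joint speeds; "effort": joint torques, N m; "tool_pos": TCP position; "tcp_rot": TCP orientation; "contact_force": force on the tool from outside, world axes, zero at the start; "moment": the same for the moment, N m; "grip_width": opening from 0.0 (shut) to 1.0 (fully open).
Only numpy, scipy, OpenCV 4.12 (cv2) and the standard library are available. Lean on these libraries where they do the work, as an engineer would, in place of code of your own. Each camera call takes 0.05 s, during which the arm holds its last target.

TASK

The bench's battery power pack has tripped its overload cut-out. While its main switch is still off, push the dust shutter fully open, reach into the well and press the sunken red reset button fully home so that it stays in; after that push the shutter fully shut again against the sawdust and push the white switch lever right over to on. Only push and press with the fingertips: do not lift, carry or shove the pack, and leave the things lying round it where they are.

Things in the scene. Friction and masses are not known exactly. Their poses are not given: they have to be found in the camera images.
- power_pack: dark grey battery pack with orange bumpers at both ends, loose on the worktop, about 4.5 kg, 150 (x) x 250 (y) x 89 mm. Origin: centre of its underside; x to its back (black carry handle, out to x = 99 mm), y to its left end, z up; yaw within 0.35 rad. Flat black deck at z = 88 mm; on it only the shutter ridge and the switch lever (at x = 0, y = -86 mm) stand more than 6 mm proud
- well_mouth (a point): centre of the mouth of the square well in the deck, level with the deck, at x = 0, y = -5 mm of the pack; the well is 44 x 44 mm, its sides along the pack's x and y, its floor 24 mm below the deck. Fixed on the pack, axes as the pack's
- shutter (a joint): dust shutter, grey metal plate 56 (x) x 64 (y) mm, its top 4 mm above the deck, in two rails 6 mm high. Value in m: 0 = fully shut over the well, 0.060 = fully open, slid towards the pack's +y (left) end; from 0.054 on the whole well is free. Starts 0 to 8 mm open, slides at about 1.5 N, stays where it is left; rigid stops
- shutter_ridge (a point): top centre of the black ridge across the middle of the shutter, by which it is pushed either way: 42 mm long along the pack's x, 9 mm thick along y, its top 17 mm above the deck and 13 mm above the shutter plate. Moves with the shutter
- reset_button (a joint): red reset button at the centre of the well, round, 23 mm across. Value in m, downward: 0 to 0.001 = tripped (popped up), 0.006 = fully home. It needs about 4 to 5 N to move, has no spring and stays where it is pushed; rigid stop when home
- button_top (a point): centre of the button's top: 16 mm below the deck when popped up, 22 mm below it (2 mm above the well's floor) when home. Moves with the button
- switch_lever (a joint): white round bat lever of the main switch, 12 mm thick at the top, 30 mm long from its pivot at deck level. It swings in the pack's x-z plane. Value in rad: 0 to 0.08 = off, leaning 0.45 rad to the pack's -x (front, red dot); 0.9 = on, leaning 0.45 rad to +x (back, green dot). About 2 N at its top moves it; it stays where it is left; rigid stops
- lever_tip (a point): centre of the lever's round end, 27 mm above the deck in both end positions. Moves with the lever
- tuner_tin: round tin with navy lid, 72 mm across, 28 mm high, loose bystander; origin under its centre
- bridge_blank: black ebony bar 30 x 160 x 10 mm, loose bystander; origin under its centre
- dowel: pale square stick 16 x 130 x 12 mm, loose bystander; origin under its centre
- glue_cup: clear glue cup with a wooden stirring stick, 64 x 84 x 73 mm, loose bystander; origin under its centre

How it is judged:
By the outcome, as a careful person would: the job done as asked, in the order asked, and still so for the second after the job is handed in, with the robot touching nothing.
It also fails if it takes over 45 s, if anything falls off the work surface, if the arm or the gripper's body presses on something with over 40 N, if the wrist force passes 120 N, or if a joint passes its speed limit or range.

## Working session

There is one attempt and no reset: what is moved stays moved. The work goes in short steps, Python scripts to look and compute and a tool call to move; the robot and the scene stay as the last step left them, time stands still between calls to the robot, and variables do not carry over. Pictures are saved under pics/ and viewed, and the job is handed in when it is done.

Besides the shell and the picture viewer there is one more tool, called in YAML: its name, and indented under it one key for each argument. arm_command: Moves the arm, as the interface text tells. Its arguments: {"type":"object","properties":{"moves":{"type":"array"},"jaw":{"type":"number"}},"required":["moves"]}

```bash
mkdir -p pics; python3 - <<'E'
from plant import *
import cv2, numpy as np
s=sense(); print(s)
for n in("scene","top"):
    im=read_camera(n); cv2.imwrite(f"pics/{n}0.png",cv2.cvtColor(im,cv2.COLOR_RGB2BGR)); print(n,calibration(n))
E
```

```text
{'t': 0.0, 'joint_pos': array([-1.38570624,  0.60012437, -0.00256574,  1.60017393,  0.00179154,
        0.94291878, -0.07982791]), 'qd': array([ 0.00097158,  0.00225253, -0.00026947, -0.000531  , -0.0006144 ,
       -0.00052514,  0.00061362]), 'effort': array([ 7.49296987e-05, -7.76427770e+01,  1.56464640e+00, -2.58010179e+01,
        1.22625628e-02,  8.69904470e-03, -1.43854447e-05]), 'tool_pos': array([187.50945279, 699.80965296, 230.40145616]), 'tcp_rot': array([[ 9.65939709e-01, -2.94306489e-04,  2.58767063e-01],
       [-2.58767198e-01, -1.59521468e-03,  9.65938400e-01],
       [ 1.28507079e-04, -9.99998684e-01, -1.61703807e-03]]), 'contact_force': array([ 0.62231735, -0.48414744, -0.53762319]), 'moment': array([ 0.01861863, -0.0094247 ,  0.00357512]), 'grip_width': 0.9961041570563249}
scene {'camera_matrix': array([[455.61790523,   0.        , 282.75501384],
       [  0.        , 455.61790523, 209.12922008],
       [  0.        ,   0.        ,   1.        ]]), 'D': array([-0.02351577,  0.        ,  0.        ,  0.        ,  0.        ]), 'R': array([[ 0.71804306, -0.69550671,  0.02616465],
       [-0.26329359, -0.3062401 , -0.91481883],
       [ 0.64427529,  0.64999032, -0.40301604]]), 't': array([-427.93916856,  241.68177029,  899.88806164])}
top {'camera_matrix': array([[520.14072939,   0.        , 273.00900237],
       [  0.        , 520.14072939, 205.47854624],
       [  0.        ,   0.        ,   1.        ]]), 'D': array([0.022009, 0.      , 0.      , 0.      , 0.      ]), 'R': array([[ 2.46386074e-02, -9.99696202e-01,  6.65239793e-04],
       [-9.77745538e-01, -2.42362805e-02, -2.08389698e-01],
       [ 2.08342513e-01,  4.48399672e-03, -9.78045649e-01]]), 't': array([ -65.05497681,  562.42533521, 1370.4043465 ])}
```

View pics/scene0.png

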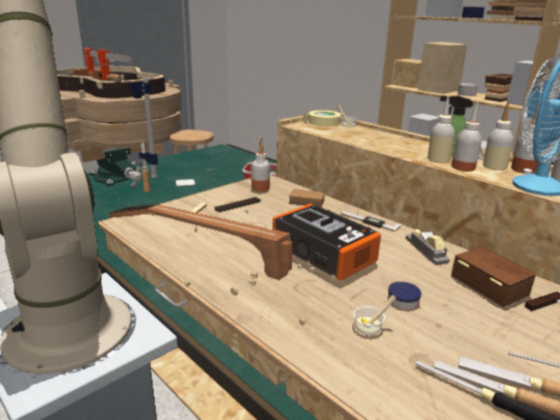

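View pics/top0.png

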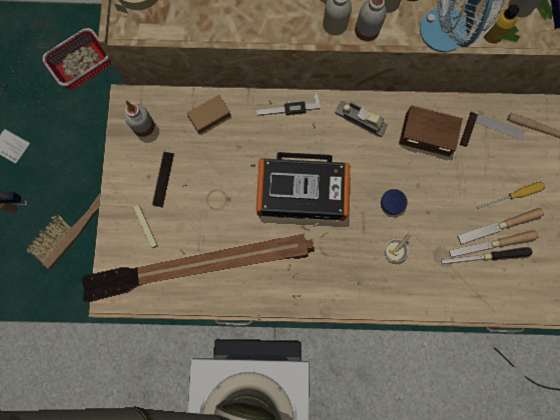

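The top view shows the pack at about (304,187), nearly axis-aligned, with its handle towards +x. The lever plate is at about (336,187) and the tin at (394,202). I'll zoom in.

```bash
python3 - <<'E'
import cv2
a=cv2.imread("pics/top0.png")[145:230,245:365]; cv2.imwrite("pics/topz.png",cv2.resize(a,None,fx=6.5,fy=6.5,interpolation=cv2.INTER_CUBIC))
a=cv2.imread("pics/scene0.png")[195:285,265:385]; cv2.imwrite("pics/scenez.png",cv2.resize(a,None,fx=6.5,fy=6.5,interpolation=cv2.INTER_CUBIC))
E
```

```text
(no output)
```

View pics/topz.png

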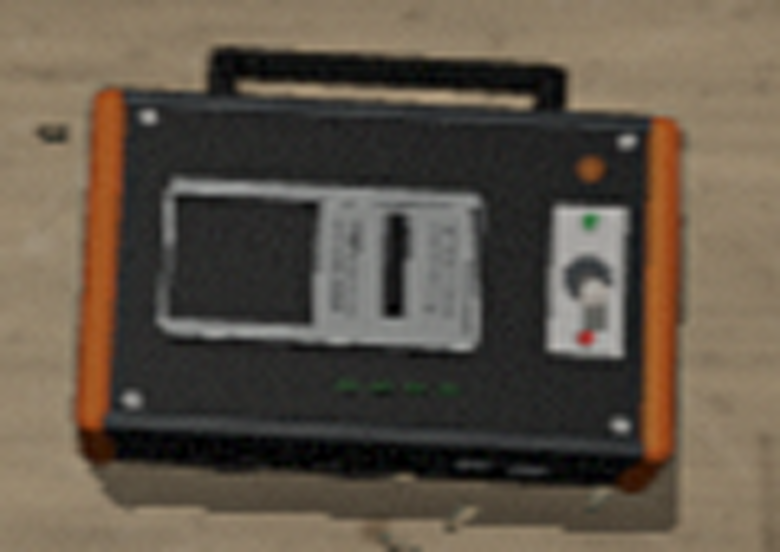

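View pics/scenez.png

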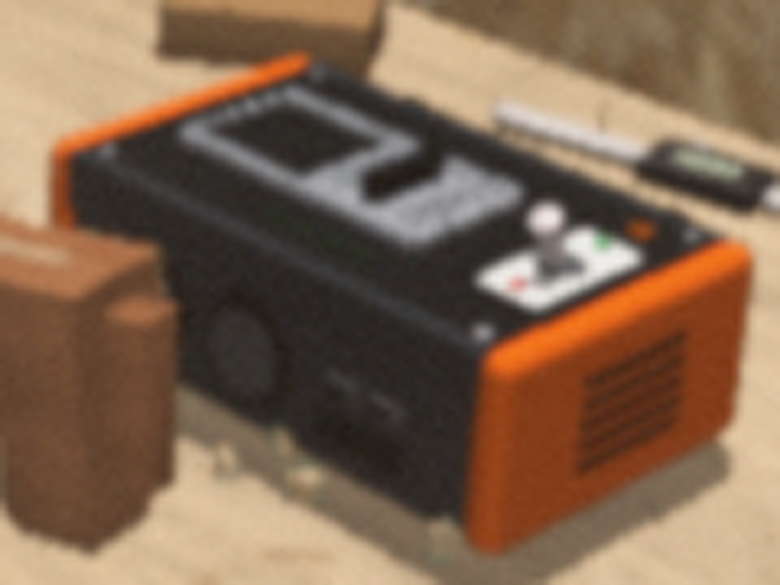

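```bash
cat >h.py <<'E'
from plant import *
import cv2, numpy as np
def ray(n,px,z):
    c=calibration(n); K,D,R,t=[np.array(c[k],float) for k in("camera_matrix","D","R","t")]
    u=cv2.undistortPoints(np.array(px,float).reshape(-1,1,2),K,D).reshape(-1,2)
    d=np.c_[u,np.ones(len(u))]@R; o=-R.T@t
    return o+d*((z-o[2])/d[:,2])[:,None]
def proj(n,P):
    c=calibration(n); K,D,R,t=[np.array(c[k],float) for k in("camera_matrix","D","R","t")]
    return cv2.projectPoints(np.array(P,float).reshape(-1,1,3),cv2.Rodrigues(R)[0],t,K,D)[0].reshape(-1,2)
E
python3 - <<'E'
from h import *
np.set_printoptions(precision=1,suppress=True)
T=lambda l,o:(np.array(l,float)+.5)/6.5-.5+np.array(o)
t=lambda l:T(l,(245,145)); s=lambda l:T(l,(265,195))
sc=ray("top",t([(148,117),(627,141),(131,399),(620,425)]),88)
print("screws",sc, sc.mean(0))
d=(sc[0]-sc[1]+sc[2]-sc[3]); print("yaw from screws", np.arctan2(-d[0],d[1]))
d=(sc[0]-sc[2]+sc[1]-sc[3]); print(np.arctan2(d[1],d[0]))
dots=ray("top",t([(590,222),(585,338)]),88);print("dots top",dots,dots.mean(0))
dots=ray("scene",s([(604,241),(517,284)]),88);print("dots scene",dots,dots.mean(0))
print("ridge",ray("top",t([(395,265)]),105))
print("ridge scene",ray("scene",s([(408,168)]),105))
print("tip",ray("top",t([(595,295)]),115), ray("scene",s([(545,215)]),115))
s4=ray("scene",s([(320,72),(696,235),(108,149),(484,331)]),88); print("scene screws",s4,s4.mean(0))
im=cv2.imread("pics/top0.png");hsv=cv2.cvtColor(im,cv2.COLOR_BGR2HSV)
m=cv2.inRange(hsv,(5,170,120),(20,255,255));m[:145]=0;m[230:]=0;m[:,:245]=0;m[:,365:]=0
n,l,st,c=cv2.connectedComponentsWithStats(m)
for i in range(1,n):
    if st[i,4]>30: print(st[i],ray("top",[c[i]],88))
st=sense();print(st['tool_pos'])
E
```

```text
screws [[ 677.5  -32.8   88. ]
 [ 672.  -234.6   88. ]
 [ 555.9  -29.    88. ]
 [ 549.9 -231.4   88. ]] [ 613.8 -131.9   88. ]
yaw from screws -0.02848376831454621
-0.02852815168670804
dots top [[ 636.3 -219.    88. ]
 [ 586.4 -216.9   88. ]] [ 611.4 -218.    88. ]
dots scene [[ 646.5 -214.    88. ]
 [ 592.7 -214.5   88. ]] [ 619.6 -214.3   88. ]
ridge [[ 611.4 -136.6  105. ]]
ridge scene [[ 611.  -143.5  105. ]]
tip [[ 598.3 -217.9  115. ]] [[ 601.7 -217.8  115. ]]
scene screws [[ 685.1  -30.7   88. ]
 [ 678.  -234.6   88. ]
 [ 560.2  -27.7   88. ]
 [ 554.5 -230.    88. ]] [ 619.4 -130.8   88. ]
[257 159   7  52 233] [[615.3 -14.7  88. ]]
[344 163   5  53 215] [[ 607.4 -248.1   88. ]]
[187.5 699.9 230.5]
```

arm_command:
  moves:
    - {"offset": [20, 0, -22.6], "turn": 0}
    - {"offset": [40, 0, -45.2], "turn": 0}
    - {"offset": [40, 0, -45.2], "turn": 0}
    - {"offset": [40, 0, -45.2], "turn": 0}
    - {"offset": [40, 0, -45.2], "turn": 0}
    - {"offset": [40, 0, -45.2], "turn": 0}
    - {"offset": [40, 0, -45.2], "turn": 0}
    - {"offset": [40, 0, -45.2], "turn": 0}
  jaw: 0

```text
t: 1.1
tool_pos: [390.3, 293.4, 231.3]
tcp_rot: [[0.966, 0.0, 0.259], [-0.259, -0.0, 0.966], [0.0, -1.0, 0.0]]
contact_force: [1.3, 1.2, -0.1]
grip_width: 0.002
```

arm_command:
  moves:
    - {"offset": [40, 0, -45.8], "turn": 0}
    - {"offset": [40, 0, -45.8], "turn": 0}
    - {"offset": [40, 0, -45.8], "turn": 0}
    - {"offset": [40, 0, -45.8], "turn": 0}
    - {"offset": [40, 0, -45.8], "turn": 0}
    - {"offset": [40, 0, -45.8], "turn": 0}
    - {"offset": [40, 0, -45.8], "turn": 0}
    - {"offset": [36, 0, -42], "turn": 0}

```text
t: 2.1
tool_pos: [601.7, -139.0, 231.1]
tcp_rot: [[0.966, -0.0, 0.259], [-0.259, -0.0, 0.966], [-0.0, -1.0, -0.0]]
contact_force: [0.8, 1.1, 0.1]
grip_width: 0.004
```

arm_command:
  moves:
    - {"offset": [20, 0, -22.3], "turn": 0}
    - {"offset": [0, 30, 0], "turn": -0.117}
    - {"offset": [0, 30, 0], "turn": -0.116}
    - {"offset": [0, 0, 0], "turn": 0}

```text
t: 2.6
tool_pos: [613.1, -163.4, 169.1]
tcp_rot: [[1.0, -0.005, 0.03], [-0.03, 0.001, 1.0], [-0.005, -1.0, 0.001]]
contact_force: [0.3, -0.2, 0.7]
grip_width: -0.004
```

```bash
python3 - <<'E'
from h import *
np.set_printoptions(precision=3,suppress=True)
s=sense();print(s['t'],s['tool_pos'],s['tcp_rot'],s['contact_force'],s['joint_pos'])
for n in("scene","top"):
    im=cv2.cvtColor(read_camera(n),cv2.COLOR_RGB2BGR); cv2.imwrite(f"pics/{n}1.png",im)
    p=proj(n,s['tool_pos'])[0];print(n,p)
    x,y=int(p[0])-60,int(p[1])-50
    cv2.imwrite(f"pics/{n}1z.png",cv2.resize(im[y:y+90,x:x+120],None,fx=6.5,fy=6.5,interpolation=cv2.INTER_CUBIC));print(x,y)
try: print(tcp_to_grasp)
except Exception as e: print(e)
E
```

```text
2.6 [ 613.067 -163.391  169.103] [[ 1.    -0.005  0.03 ]
 [-0.03   0.001  1.   ]
 [-0.005 -1.     0.001]] [ 0.287 -0.181  0.725] [ 0.156  0.562  0.022  1.869 -0.019  0.715  1.73 ]
scene [335.733 199.213]
275 149
top [317.341 178.811]
257 128
18.700000000000003
```

View pics/scene1z.png

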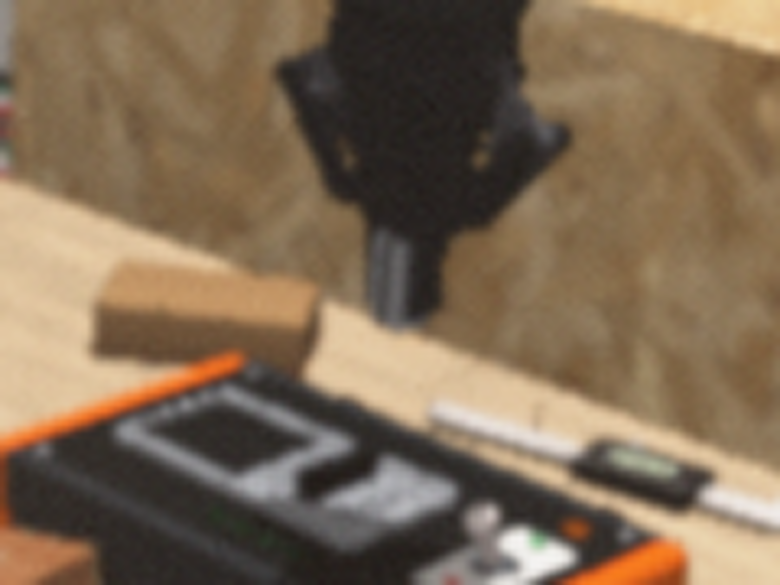

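View pics/top1z.png

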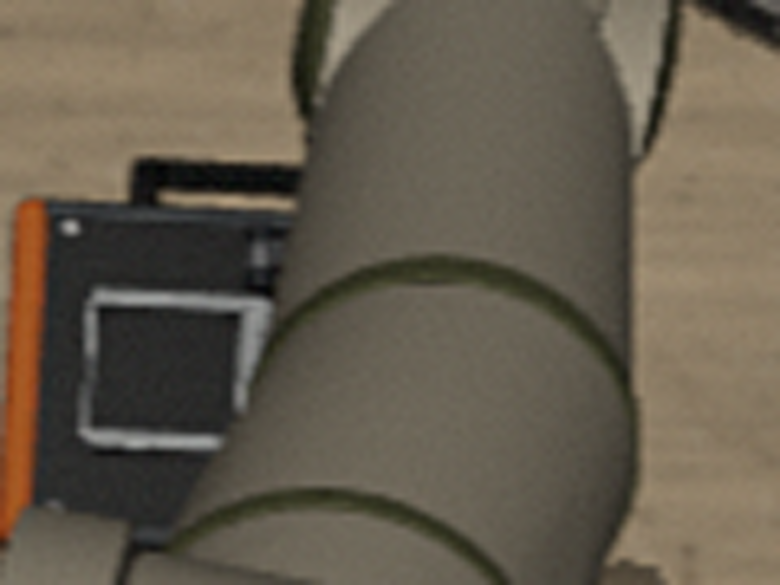

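arm_command:
  moves:
    - {"offset": [1, 36, 0], "turn": 0}
    - {"offset": [1, 30, 0], "turn": 0}
    - {"offset": [0, 6, 0], "turn": 0}
    - {"offset": [0, 0, 0], "turn": 0}

```text
t: 3.2
tool_pos: [617.3, -163.6, 100.4]
tcp_rot: [[1.0, 0.001, 0.029], [-0.029, -0.0, 1.0], [0.001, -1.0, -0.0]]
contact_force: [-0.2, -0.2, 0.2]
grip_width: -0.002
```

```bash
cat > snap.py <<'E'
import sys
from h import *
np.set_printoptions(precision=2,suppress=True)
k=sys.argv[1]
s=sense();print(s['t'],s['tool_pos'],s['contact_force'],s['moment'])
im=cv2.cvtColor(read_camera("scene"),cv2.COLOR_RGB2BGR); cv2.imwrite(f"pics/scene{k}.png",im)
cv2.imwrite(f"pics/scene{k}z.png",cv2.resize(im[180:270,270:390],None,fx=6.5,fy=6.5,interpolation=cv2.INTER_CUBIC))
if len(sys.argv)>2:
  im=cv2.cvtColor(read_camera("top"),cv2.COLOR_RGB2BGR); cv2.imwrite(f"pics/top{k}.png",im)
  cv2.imwrite(f"pics/top{k}z.png",cv2.resize(im[145:230,245:365],None,fx=6.5,fy=6.5,interpolation=cv2.INTER_CUBIC))
E
python3 snap.py 2
```

```text
3.2 [ 617.27 -163.63  100.43] [-0.24 -0.19  0.17] [-0.02 -0.01  0.01]
```

View pics/scene2z.png

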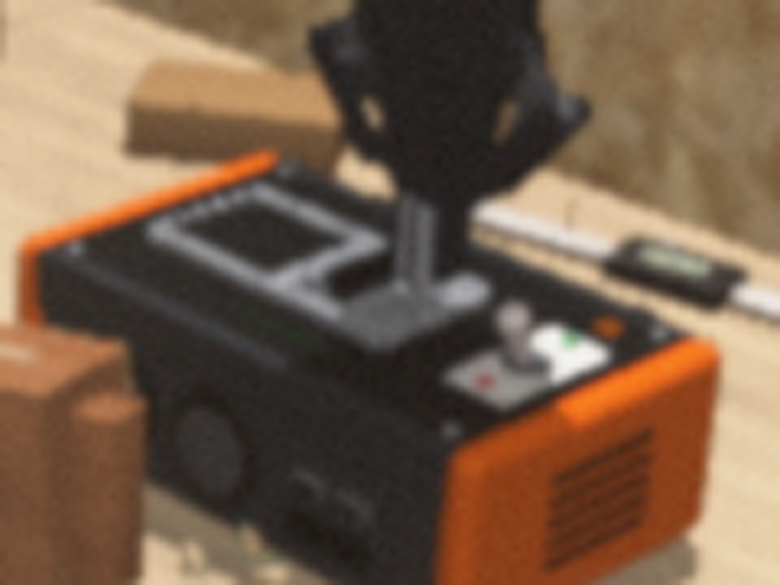

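The fingertips are just on the -y side of the ridge, between the ridge (about 365,270) and the lever (515,320), and clear of both. I'll lower slightly and push towards +y.

arm_command:
  moves:
    - {"offset": [0, 3, 0], "turn": 0}
    - {"offset": [0, 0, 5], "turn": 0}
    - {"offset": [0, 0, 8], "turn": 0}
    - {"offset": [0, 0, 10], "turn": 0}
    - {"offset": [0, 0, 10], "turn": 0}
    - {"offset": [0, 0, 10], "turn": 0}
    - {"offset": [0, 0, 8], "turn": 0}
    - {"offset": [0, 0, 0], "turn": 0}

```text
t: 4.25
tool_pos: [618.1, -111.3, 96.2]
tcp_rot: [[1.0, -0.0, 0.027], [-0.027, 0.001, 1.0], [-0.0, -1.0, 0.001]]
contact_force: [-0.7, 0.0, -0.4]
grip_width: -0.0
```

```bash
python3 snap.py 3
```

```text
4.25 [ 618.15 -111.29   96.17] [-0.71  0.01 -0.43] [-0.    0.02 -0.04]
```

View pics/scene3z.png

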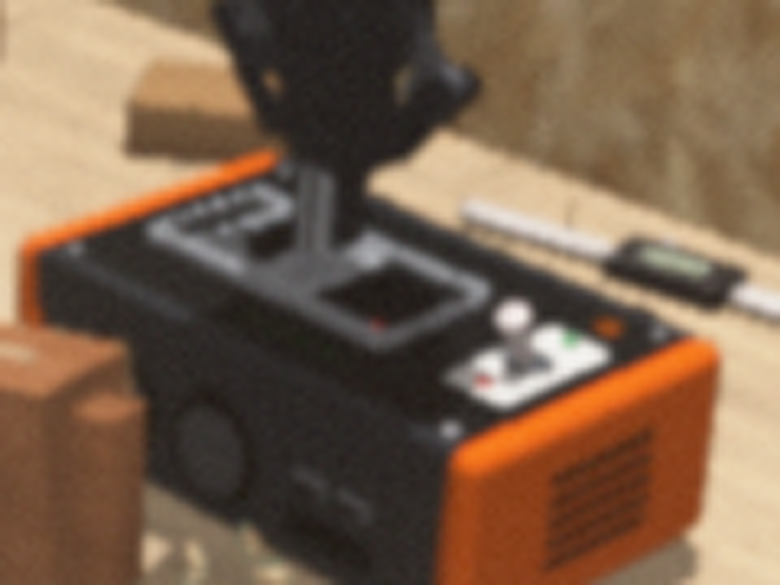

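The shutter is moving with the ridge: the well is partly open and a bit of red shows at (375,322). The pack hasn't moved. I'll continue carefully to the stop.

arm_command:
  moves:
    - {"offset": [0, 0, 8], "turn": 0}
    - {"offset": [0, 0, 5], "turn": 0}
    - {"offset": [0, 0, 2], "turn": 0}
    - {"offset": [0, 0, 0], "turn": 0}

```text
t: 4.8
tool_pos: [618.5, -97.3, 96.3]
tcp_rot: [[1.0, -0.0, 0.028], [-0.028, 0.0, 1.0], [-0.0, -1.0, 0.0]]
contact_force: [-0.4, -0.1, 0.8]
grip_width: 0.001
```

arm_command:
  moves:
    - {"offset": [0, 0, 2], "turn": 0}
    - {"offset": [0, 0, 0], "turn": 0}

```text
t: 5.05
tool_pos: [618.6, -95.6, 96.3]
tcp_rot: [[1.0, 0.0, 0.029], [-0.029, -0.0, 1.0], [0.0, -1.0, -0.0]]
contact_force: [0.0, 0.1, 1.0]
grip_width: 0.004
```

arm_command:
  moves:
    - {"offset": [0, 0, 2], "turn": 0}
    - {"offset": [0, 0, 0], "turn": 0}

```text
t: 5.3
tool_pos: [618.6, -95.2, 96.3]
tcp_rot: [[1.0, 0.0, 0.03], [-0.03, -0.002, 1.0], [0.0, -1.0, -0.002]]
contact_force: [-0.4, -6.0, -1.7]
grip_width: 0.003
```

Stop reached: -6 N, with the TCP at the place expected for full opening.

```bash
python3 snap.py 4
```

```text
5.3 [618.61 -95.21  96.32] [-0.36 -6.02 -1.65] [-1.19  0.08 -0.04]
```

View pics/scene4z.png

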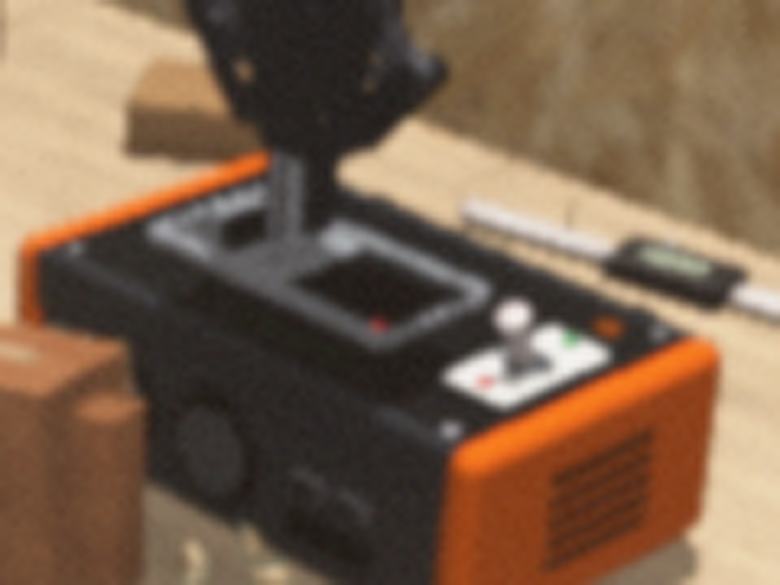

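arm_command:
  moves:
    - {"offset": [0, 0, -8], "turn": 0}
    - {"offset": [0, -12, -10], "turn": 0}
    - {"offset": [0, 0, -15], "turn": 0}
    - {"offset": [-1, 0, -9], "turn": 0}
    - {"offset": [0, 0, 0], "turn": 0}
    - {"offset": [0, 0, 0], "turn": 0}

```text
t: 6.1
tool_pos: [616.4, -135.2, 108.1]
tcp_rot: [[1.0, -0.0, 0.029], [-0.029, 0.0, 1.0], [-0.0, -1.0, 0.0]]
contact_force: [-0.5, 0.6, -0.6]
grip_width: 0.0
```

```bash
python3 snap.py 5 t
```

```text
6.1 [ 616.37 -135.19  108.11] [-0.47  0.64 -0.59] [-0.01  0.02 -0.  ]
```

View pics/scene5z.png

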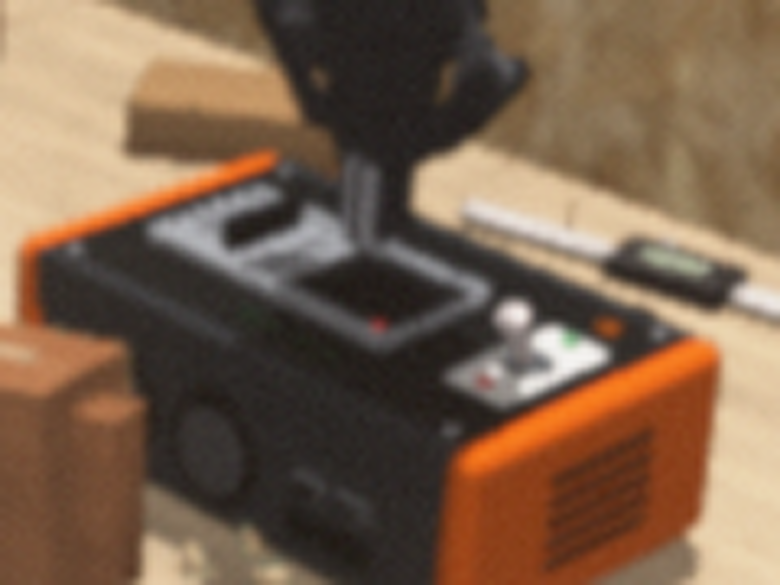

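View pics/top5z.png

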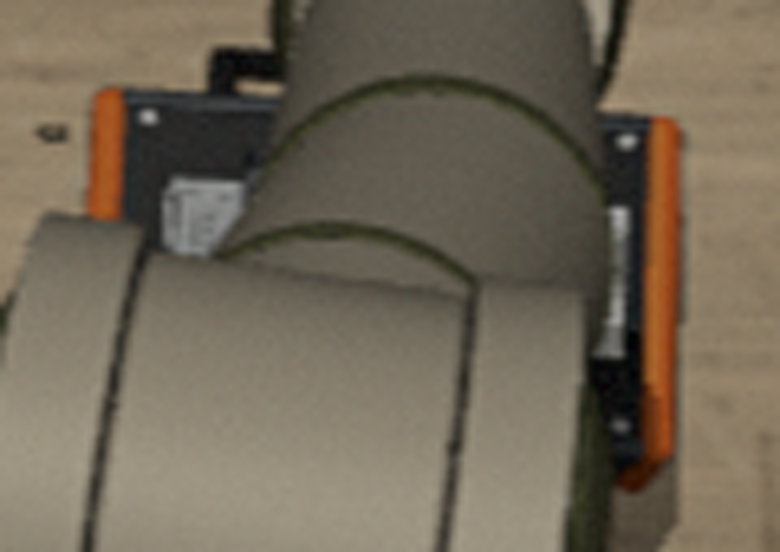

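```bash
python3 - <<'E'
from h import *
np.set_printoptions(precision=1,suppress=True)
Z=lambda p:(p-np.array([270,180])+.5)*6.5-.5
c=np.array([616.4,-135.2]);ex=np.array([.9996,-.0285]);ey=np.array([.0285,.9996])
q=[np.r_[c+a*22*ex+b*22*ey,88] for a,b in((1,1),(1,-1),(-1,-1),(-1,1))]
print(Z(proj("scene",q+[np.r_[c,88],np.r_[c,108.1]])))
im=cv2.imread("pics/scene5.png")[205:240,305:355]
cv2.imwrite("pics/s5w.png",cv2.resize(im,None,fx=15,fy=15,interpolation=cv2.INTER_CUBIC))
print(((proj("scene",q)-[305,205])+.5)*15-.5)
E
```

```text
[[362.4 260.5]
 [444.3 297.1]
 [369.  328.6]
 [287.1 290.4]
 [365.7 293.7]
 [369.  247.7]]
[[312.1 226.9]
 [500.9 311.2]
 [327.3 383.9]
 [138.3 295.7]]
```

View pics/s5w.png

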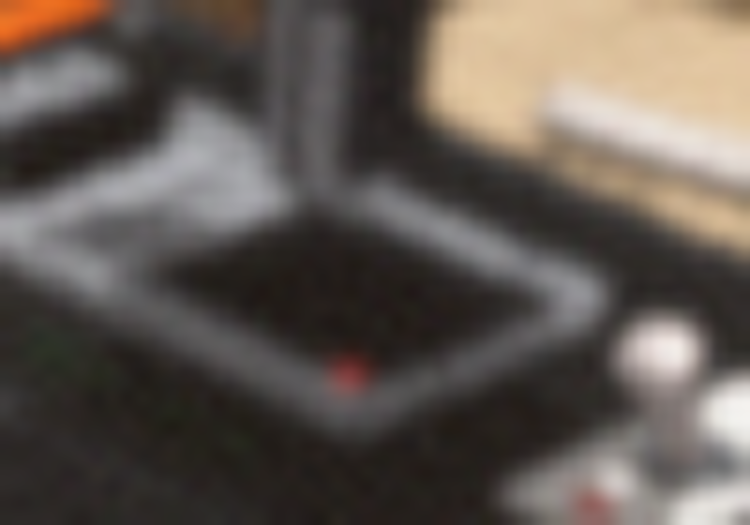

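arm_command:
  moves:
    - {"offset": [2, 8, -1], "turn": 0}
    - {"offset": [0, 12, 0], "turn": 0}
    - {"offset": [0, 6, 0], "turn": 0}
    - {"offset": [0, 6, 0], "turn": 0}
    - {"offset": [0, 0, 0], "turn": 0}

```text
t: 6.82
tool_pos: [618.1, -136.6, 75.7]
tcp_rot: [[1.0, -0.001, 0.029], [-0.029, 0.0, 1.0], [-0.001, -1.0, 0.0]]
contact_force: [0.3, 0.6, 0.1]
grip_width: 0.001
```

In the well, no contact yet. Now pressing in small steps.

arm_command:
  moves:
    - {"offset": [0, 3, 0], "turn": 0}
    - {"offset": [0, 2, 0], "turn": 0}
    - {"offset": [0, 0, 0], "turn": 0}

```text
t: 7.2
tool_pos: [618.5, -136.7, 71.3]
tcp_rot: [[1.0, 0.0, 0.029], [-0.029, -0.0, 1.0], [0.0, -1.0, -0.0]]
contact_force: [0.2, 0.3, 0.7]
grip_width: 0.002
```

arm_command:
  moves:
    - {"offset": [0, 2, 0], "turn": 0}
    - {"offset": [0, 1, 0], "turn": 0}
    - {"offset": [0, 0, 0], "turn": 0}

```text
t: 7.58
tool_pos: [618.5, -136.7, 68.4]
tcp_rot: [[1.0, 0.0, 0.029], [-0.029, -0.0, 1.0], [0.0, -1.0, -0.0]]
contact_force: [-0.2, -0.4, 2.8]
grip_width: -0.002
```

arm_command:
  moves:
    - {"offset": [0, 2, 0], "turn": 0}
    - {"offset": [0, 0, 0], "turn": 0}

```text
t: 7.82
tool_pos: [618.5, -136.7, 66.2]
tcp_rot: [[1.0, 0.0, 0.029], [-0.029, -0.0, 1.0], [0.0, -1.0, -0.0]]
contact_force: [0.9, 0.2, 1.9]
grip_width: -0.002
```

arm_command:
  moves:
    - {"offset": [0, 1.5, 0], "turn": 0}
    - {"offset": [0, 0, 0], "turn": 0}

```text
t: 8.07
tool_pos: [618.6, -136.7, 66.0]
tcp_rot: [[1.0, 0.001, 0.029], [-0.029, -0.0, 1.0], [0.001, -1.0, -0.0]]
contact_force: [-2.9, 0.6, 16.0]
grip_width: 0.002
```

arm_command:
  moves:
    - {"offset": [0, 1, 0], "turn": 0}
    - {"offset": [0, 0, 0], "turn": 0}

```text
t: 8.32
tool_pos: [618.7, -136.7, 65.9]
tcp_rot: [[1.0, 0.001, 0.029], [-0.029, -0.0, 1.0], [0.001, -1.0, -0.0]]
contact_force: [-6.3, 2.0, 24.5]
grip_width: 0.002
```

The button hit its hard stop at exactly z = 66, its home height. Next I retract and go over the ridge to its +y side.

arm_command:
  moves:
    - {"offset": [0, -20, 0], "turn": 0}
    - {"offset": [0, -40, 0], "turn": 0}
    - {"offset": [0, 0, 15], "turn": 0}
    - {"offset": [0, 0, 40], "turn": 0}
    - {"offset": [0, 0, 30], "turn": 0}
    - {"offset": [0, 0, 0], "turn": 0}

```text
t: 9.07
tool_pos: [620.6, -47.7, 123.2]
tcp_rot: [[1.0, -0.001, 0.024], [-0.024, 0.002, 1.0], [-0.001, -1.0, 0.002]]
contact_force: [-0.2, 0.1, 0.9]
grip_width: -0.004
```

```bash
python3 snap.py 6 t
```

```text
9.075 [620.64 -47.72 123.19] [-0.19  0.14  0.92] [-0.06  0.    0.01]
```

View pics/scene6z.png

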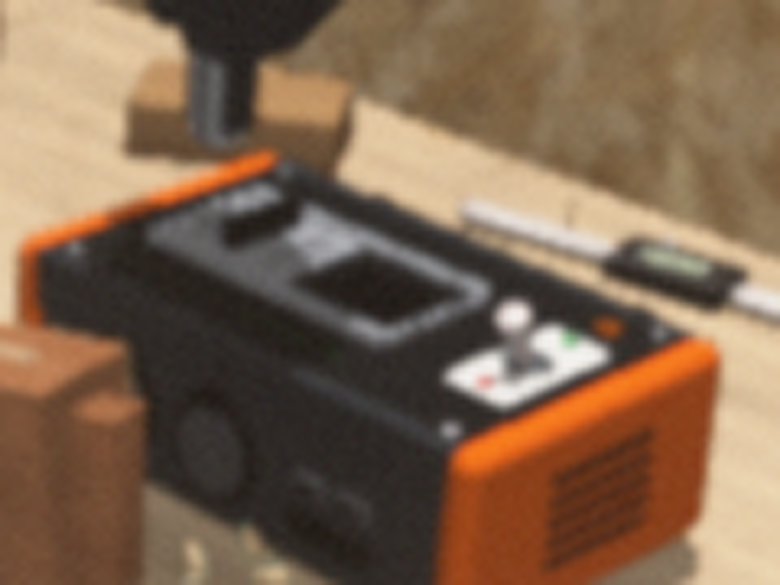

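View pics/top6z.png

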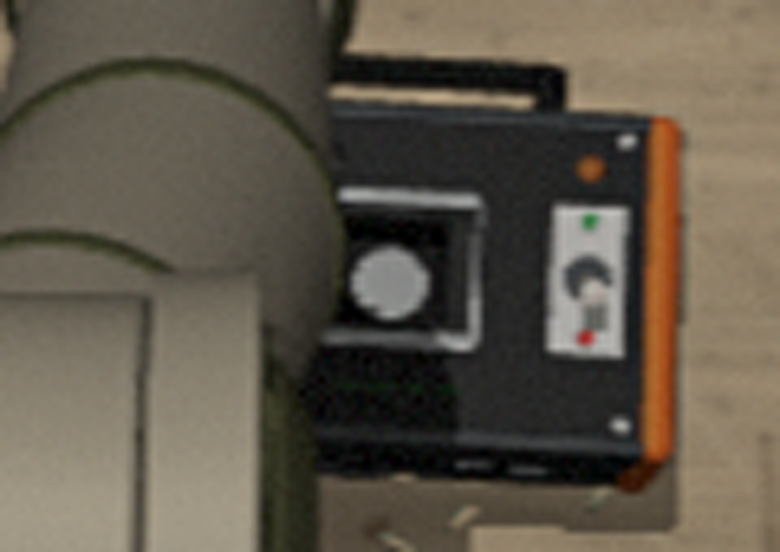

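```bash
python3 - <<'E'
from h import *
im=cv2.imread("pics/top6.png"); x,y=int(245+390/6.5),int(145+283/6.5)
print(im[y-2:y+3,x-3:x+4].tolist())
for z in(66,72): print(ray("top",[(245+391/6.5-.4,145+283/6.5-.4)],z))
E
```

```text
[[[139, 140, 138], [138, 140, 139], [134, 136, 134], [138, 141, 138], [137, 139, 138], [137, 139, 138], [137, 138, 137]], [[138, 140, 139], [138, 140, 138], [136, 137, 135], [135, 136, 135], [134, 136, 136], [134, 137, 135], [137, 138, 138]], [[136, 138, 137], [137, 138, 136], [134, 137, 136], [137, 138, 137], [135, 137, 135], [135, 137, 135], [137, 137, 134]], [[137, 140, 138], [138, 140, 137], [136, 137, 136], [136, 137, 137], [137, 137, 137], [137, 137, 136], [137, 140, 139]], [[142, 144, 142], [136, 140, 138], [139, 141, 139], [137, 140, 137], [136, 138, 136], [134, 136, 135], [139, 140, 139]]]
[[ 613.42135678 -137.38983195   66.        ]]
[[ 611.92337515 -137.04558286   72.        ]]
```

```bash
python3 - <<'E'
from h import *
im=cv2.imread("pics/top6.png")[172:202,292:327]
cv2.imwrite("pics/w6.png",cv2.resize(np.clip(im*1.5,0,255).astype('uint8'),None,fx=20,fy=20,interpolation=cv2.INTER_NEAREST))
print((im[:,:,2].astype(int)-im[:,:,1]).max())
E
```

```text
7
```

View pics/w6.png

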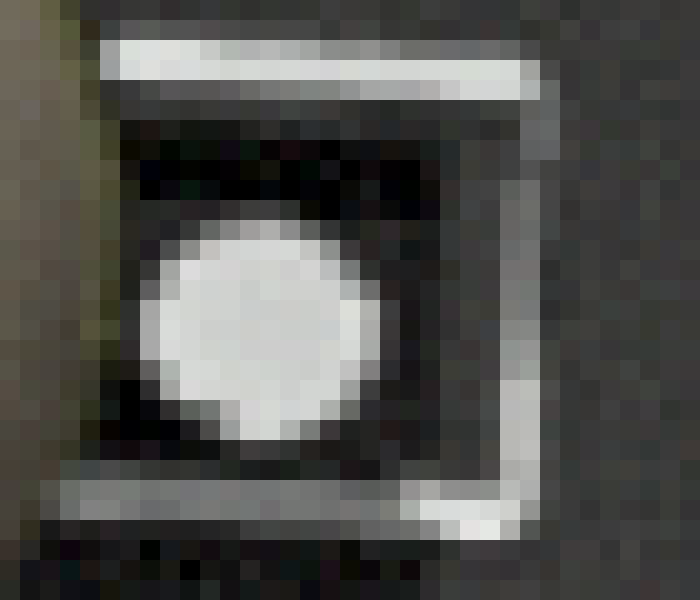

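arm_command:
  moves:
    - {"offset": [0, -30, 30], "turn": 0}
    - {"offset": [0, -20, 55], "turn": 0}
    - {"offset": [0, 0, 55], "turn": 0}
    - {"offset": [0, 0, 0], "turn": 0}
    - {"offset": [0, 0, 0], "turn": 0}

```text
t: 9.8
tool_pos: [624.8, 86.7, 173.4]
tcp_rot: [[1.0, -0.001, 0.03], [-0.03, -0.001, 1.0], [-0.001, -1.0, -0.001]]
contact_force: [-0.0, -0.8, 0.4]
grip_width: -0.001
```

```bash
python3 snap.py 7 t; python3 - <<'E'
from h import *
im=cv2.imread("pics/top7.png")[165:205,260:325]
cv2.imwrite("pics/w7.png",cv2.resize(np.clip(im*1.5,0,255).astype('uint8'),None,fx=12,fy=12,interpolation=cv2.INTER_NEAREST))
E
```

```text
9.8 [624.78  86.69 173.44] [-0.04 -0.77  0.43] [-0.09 -0.06 -0.03]
```

View pics/w7.png

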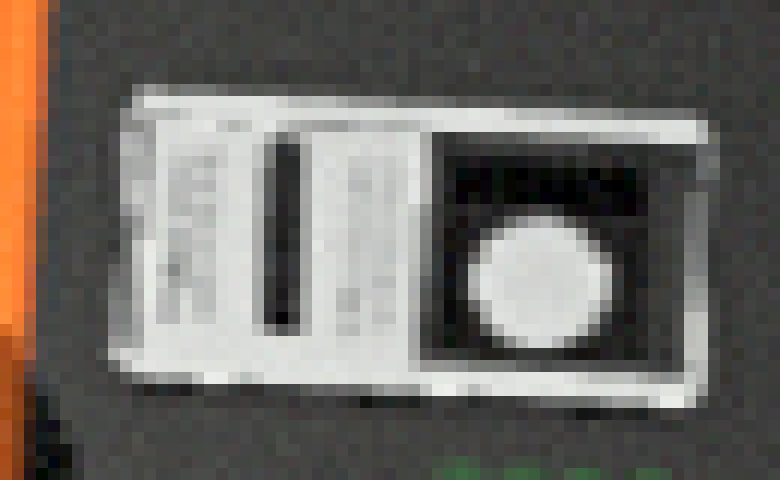

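View pics/scene7z.png

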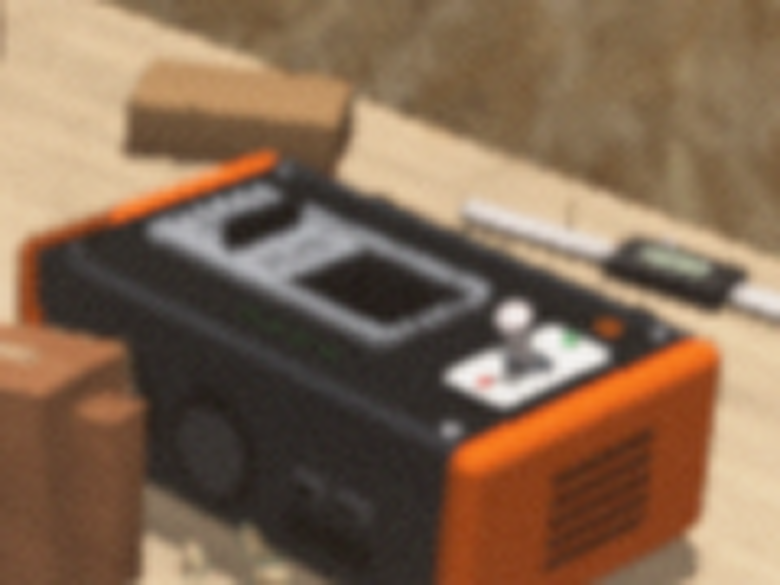

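With the shutter open, the well shows a pale disc, about 31 mm across, at the centre (w7 about 540,283). That is wider than the 23 mm button, so it looks like the collar, with the button sunk flush into it. The red that showed before pressing is gone from both views. This fits the hard stop at z = 66, the home height. Now I'll close the shutter.

arm_command:
  moves:
    - {"offset": [0, 10, -40], "turn": 0}
    - {"offset": [0, 20, -50], "turn": 0}
    - {"offset": [0, 20, -44], "turn": 0}
    - {"offset": [0, 20, 0], "turn": 0}
    - {"offset": [0, 7, 0], "turn": 0}
    - {"offset": [0, 0, 0], "turn": 0}

```text
t: 10.65
tool_pos: [620.8, -45.9, 96.6]
tcp_rot: [[1.0, -0.001, 0.029], [-0.029, 0.0, 1.0], [-0.001, -1.0, 0.0]]
contact_force: [0.5, 1.1, 0.3]
grip_width: 0.004
```

```bash
python3 snap.py 8
```

```text
10.65 [620.82 -45.91  96.56] [0.48 1.12 0.33] [ 0.04  0.01 -0.01]
```

View pics/scene8z.png

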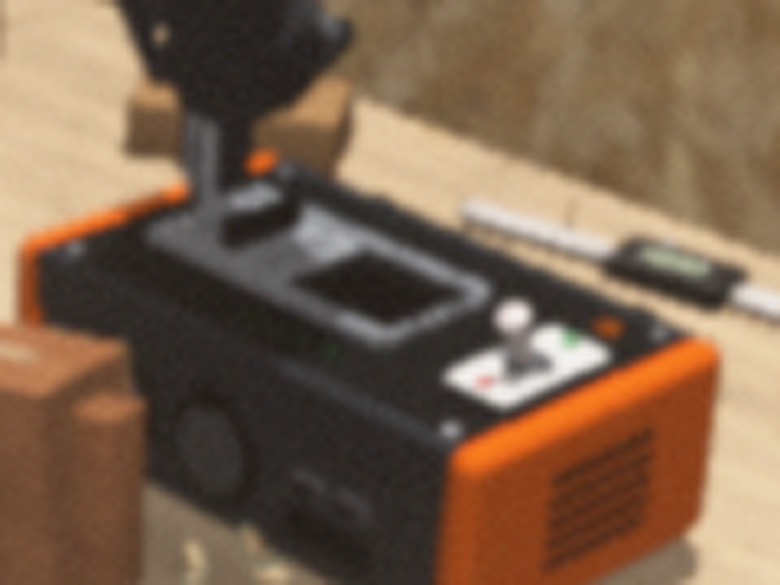

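The fingertips are behind the ridge on the +y side. I'll push towards -y, with the stop expected near y = -117.

arm_command:
  moves:
    - {"offset": [0, 0, -6], "turn": 0}
    - {"offset": [0, 0, -10], "turn": 0}
    - {"offset": [0, 0, -12], "turn": 0}
    - {"offset": [0, 0, -12], "turn": 0}
    - {"offset": [0, 0, -12], "turn": 0}
    - {"offset": [0, 0, -10], "turn": 0}
    - {"offset": [0, 0, -4], "turn": 0}
    - {"offset": [0, 0, 0], "turn": 0}

```text
t: 11.7
tool_pos: [618.7, -112.2, 96.6]
tcp_rot: [[1.0, -0.001, 0.029], [-0.029, -0.0, 1.0], [-0.001, -1.0, -0.0]]
contact_force: [-0.3, 0.4, 0.9]
grip_width: -0.004
```

arm_command:
  moves:
    - {"offset": [0, 0, -3], "turn": 0}
    - {"offset": [0, 0, 0], "turn": 0}

```text
t: 11.95
tool_pos: [618.7, -114.5, 96.5]
tcp_rot: [[1.0, -0.001, 0.029], [-0.029, 0.0, 1.0], [-0.001, -1.0, 0.0]]
contact_force: [-0.6, 0.6, 0.1]
grip_width: 0.002
```

arm_command:
  moves:
    - {"offset": [0, 0, -2], "turn": 0}
    - {"offset": [0, 0, 0], "turn": 0}

```text
t: 12.2
tool_pos: [618.8, -116.6, 96.7]
tcp_rot: [[1.0, -0.0, 0.029], [-0.029, 0.0, 1.0], [-0.0, -1.0, 0.0]]
contact_force: [0.4, 0.5, -0.7]
grip_width: 0.004
```

arm_command:
  moves:
    - {"offset": [0, 0, -2], "turn": 0}
    - {"offset": [0, 0, 0], "turn": 0}

```text
t: 12.45
tool_pos: [618.9, -118.9, 96.8]
tcp_rot: [[1.0, -0.0, 0.029], [-0.029, -0.0, 1.0], [-0.0, -1.0, -0.0]]
contact_force: [-0.2, 1.3, -0.2]
grip_width: -0.003
```

arm_command:
  moves:
    - {"offset": [0, 0, -1], "turn": 0}
    - {"offset": [0, 0, 0], "turn": 0}

```text
t: 12.7
tool_pos: [618.9, -119.7, 96.8]
tcp_rot: [[1.0, 0.0, 0.029], [-0.029, -0.0, 1.0], [0.0, -1.0, -0.0]]
contact_force: [-1.0, 0.2, 0.3]
grip_width: -0.001
```

arm_command:
  moves:
    - {"offset": [0, 0, -1], "turn": 0}
    - {"offset": [0, 0, 0], "turn": 0}

```text
t: 12.95
tool_pos: [618.9, -120.7, 96.8]
tcp_rot: [[1.0, 0.0, 0.029], [-0.029, -0.0, 1.0], [0.0, -1.0, -0.0]]
contact_force: [-0.1, 0.6, -0.6]
grip_width: -0.001
```

arm_command:
  moves:
    - {"offset": [0, 0, -1], "turn": 0}
    - {"offset": [0, 0, 0], "turn": 0}

```text
t: 13.2
tool_pos: [618.8, -121.8, 96.8]
tcp_rot: [[1.0, 0.0, 0.029], [-0.029, -0.0, 1.0], [0.0, -1.0, -0.0]]
contact_force: [-0.9, 1.1, 0.2]
grip_width: 0.004
```

```bash
python3 snap.py 9
```

```text
13.2 [ 618.83 -121.79   96.81] [-0.87  1.13  0.24] [0.32 0.1  0.04]
```

View pics/scene9z.png

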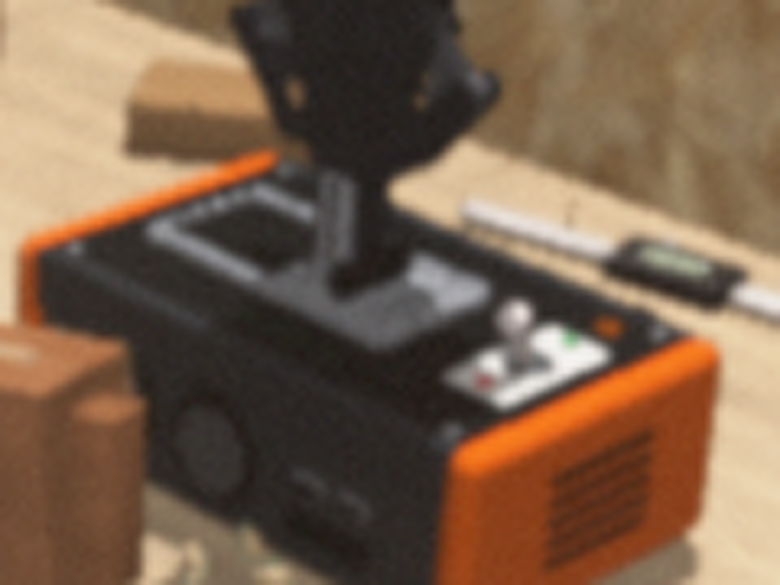

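The plate now nearly covers the well. The stop hasn't been felt yet, so I'll continue.

arm_command:
  moves:
    - {"offset": [0, 0, -1.5], "turn": 0}
    - {"offset": [0, 0, 0], "turn": 0}

```text
t: 13.5
tool_pos: [618.8, -122.4, 96.8]
tcp_rot: [[1.0, -0.0, 0.028], [-0.028, 0.001, 1.0], [-0.0, -1.0, 0.001]]
contact_force: [-0.3, 4.6, 0.4]
grip_width: -0.001
```

arm_command:
  moves:
    - {"offset": [0, 0, -1.5], "turn": 0}
    - {"offset": [0, 0, 0], "turn": 0}

```text
t: 13.75
tool_pos: [618.8, -122.6, 96.7]
tcp_rot: [[1.0, -0.0, 0.027], [-0.027, 0.002, 1.0], [-0.0, -1.0, 0.002]]
contact_force: [-0.5, 8.2, 0.7]
grip_width: -0.001
```

arm_command:
  moves:
    - {"offset": [0, 0, -1], "turn": 0}
    - {"offset": [0, 0, 0], "turn": 0}

```text
t: 14.0
tool_pos: [618.8, -122.8, 96.8]
tcp_rot: [[1.0, -0.0, 0.027], [-0.027, 0.003, 1.0], [-0.0, -1.0, 0.003]]
contact_force: [-0.7, 10.9, 0.4]
grip_width: -0.0
```

Shut stop: no further motion and the force rises to 11 N. I'll retract, lift and move in front of the lever.

arm_command:
  moves:
    - {"offset": [0, 0, 6], "turn": 0}
    - {"offset": [0, -25, 0], "turn": 0}
    - {"offset": [0, -38, 0], "turn": 0}
    - {"offset": [-20, 0, -30], "turn": 0}
    - {"offset": [-21, 0, -45], "turn": 0}
    - {"offset": [0, 0, -25.5], "turn": 0}
    - {"offset": [0, 10, 0], "turn": 0}
    - {"offset": [0, 0, 0], "turn": 0}

```text
t: 15.0
tool_pos: [574.7, -218.3, 148.9]
tcp_rot: [[1.0, -0.001, 0.029], [-0.029, 0.001, 1.0], [-0.001, -1.0, 0.001]]
contact_force: [0.8, -0.2, -0.9]
grip_width: 0.0
```

```bash
python3 snap.py 10 t
```

```text
15.0 [ 574.7  -218.34  148.89] [ 0.75 -0.15 -0.89] [ 0.06 -0.01  0.05]
```

View pics/scene10z.png

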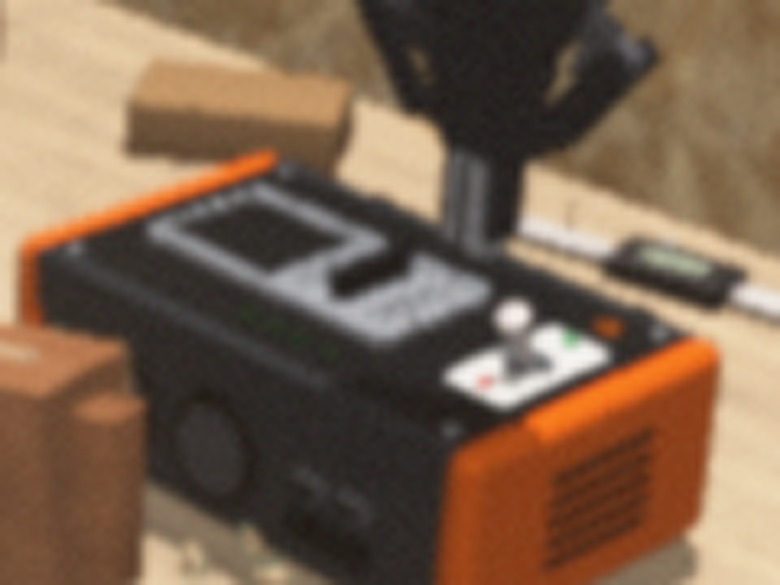

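View pics/top10z.png

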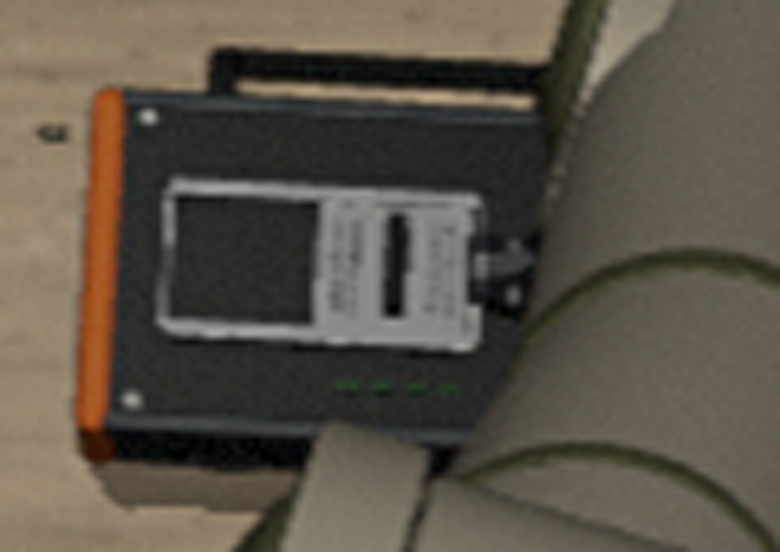

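Shutter shut: the plate covers the well and the ridge is at about (395,265) in the top crop. The pack hasn't moved. I'll go down in front of the lever and push towards +x.

arm_command:
  moves:
    - {"offset": [-1, 25, 0], "turn": 0}
    - {"offset": [0, 16, 0], "turn": 0}
    - {"offset": [0, 1, 0], "turn": 0}
    - {"offset": [0, 0, 0], "turn": 0}

```text
t: 15.6
tool_pos: [574.4, -218.7, 108.1]
tcp_rot: [[1.0, 0.0, 0.028], [-0.028, -0.0, 1.0], [0.0, -1.0, -0.0]]
contact_force: [0.4, -0.7, -0.4]
grip_width: 0.001
```

```bash
python3 snap.py 11
```

```text
15.6 [ 574.38 -218.72  108.08] [ 0.41 -0.66 -0.36] [ 0.    0.01 -0.01]
```

View pics/scene11z.png

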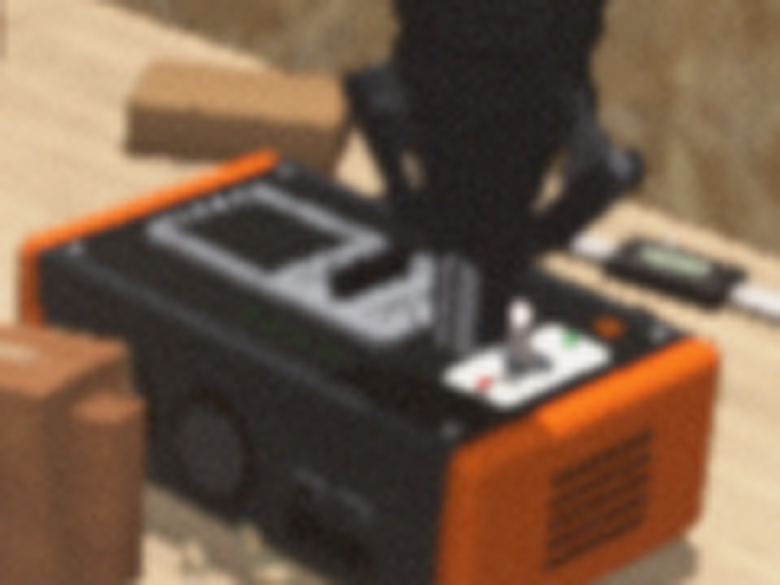

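The fingertips stand in front of the lever, and the tip at (518,310) is half hidden behind them. Pushing towards +x.

arm_command:
  moves:
    - {"offset": [6, 0, 0], "turn": 0}
    - {"offset": [5, 0, 0], "turn": 0}
    - {"offset": [5, 0, 0], "turn": 0}
    - {"offset": [4, 0, 0], "turn": 0}
    - {"offset": [4, 0, 0], "turn": 0}
    - {"offset": [3, 0, 0], "turn": 0}
    - {"offset": [0, 0, 0], "turn": 0}

```text
t: 16.52
tool_pos: [601.6, -219.6, 107.8]
tcp_rot: [[1.0, 0.001, 0.029], [-0.029, -0.0, 1.0], [0.001, -1.0, -0.0]]
contact_force: [0.4, 0.2, 0.6]
grip_width: -0.005
```

arm_command:
  moves:
    - {"offset": [3, 0, 0], "turn": 0}
    - {"offset": [1, 0, 0], "turn": 0}
    - {"offset": [0, 0, 0], "turn": 0}

```text
t: 16.9
tool_pos: [604.9, -219.7, 107.6]
tcp_rot: [[1.0, -0.0, 0.029], [-0.029, 0.0, 1.0], [-0.0, -1.0, 0.0]]
contact_force: [-0.9, -0.4, -0.4]
grip_width: 0.002
```

```bash
python3 snap.py 12
```

```text
16.9 [ 604.94 -219.73  107.63] [-0.91 -0.41 -0.42] [-0.01  0.35 -0.01]
```

View pics/scene12z.png

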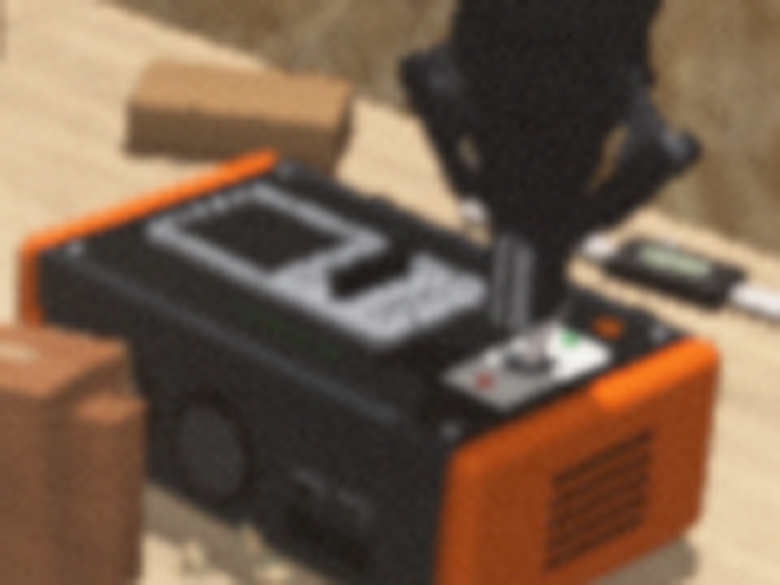

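The lever is moving towards the green dot (570,340). No stop felt yet, so I'll creep on.

arm_command:
  moves:
    - {"offset": [2, 0, 0], "turn": 0}
    - {"offset": [0, 0, 0], "turn": 0}

```text
t: 17.2
tool_pos: [605.4, -219.8, 107.5]
tcp_rot: [[1.0, -0.003, 0.029], [-0.029, 0.001, 1.0], [-0.003, -1.0, 0.0]]
contact_force: [-6.6, 0.4, 2.0]
grip_width: -0.003
```

arm_command:
  moves:
    - {"offset": [2, 0, 0], "turn": 0}
    - {"offset": [0, 0, 0], "turn": 0}

```text
t: 17.45
tool_pos: [605.7, -219.8, 107.3]
tcp_rot: [[1.0, -0.006, 0.029], [-0.029, 0.001, 1.0], [-0.006, -1.0, 0.001]]
contact_force: [-10.5, 1.3, 4.5]
grip_width: -0.001
```

arm_command:
  moves:
    - {"offset": [2, 0, 0], "turn": 0}
    - {"offset": [0, 0, 0], "turn": 0}

```text
t: 17.7
tool_pos: [605.9, -219.8, 107.2]
tcp_rot: [[1.0, -0.01, 0.03], [-0.03, 0.002, 1.0], [-0.01, -1.0, 0.001]]
contact_force: [-15.9, 1.2, 9.0]
grip_width: -0.003
```

The lever is against its stop: 16 N with no motion. I'll back off, lift clear and look.

arm_command:
  moves:
    - {"offset": [-12, 0, 0], "turn": 0}
    - {"offset": [-8, -15, 0], "turn": 0}
    - {"offset": [0, -50, 0], "turn": 0}
    - {"offset": [0, -50, 20], "turn": 0}
    - {"offset": [0, 0, 60], "turn": 0}
    - {"offset": [0, 0, 60], "turn": 0}
    - {"offset": [0, 0, 60], "turn": 0}
    - {"offset": [0, 0, 60], "turn": 0}

```text
t: 18.7
tool_pos: [599.1, 42.6, 224.4]
tcp_rot: [[1.0, 0.003, 0.029], [-0.029, 0.001, 1.0], [0.003, -1.0, 0.001]]
contact_force: [1.4, 0.3, 1.2]
grip_width: -0.0
```

arm_command:
  moves:
    - {"offset": [0, 0, 50], "turn": 0}
    - {"offset": [0, 0, 0], "turn": 0}
    - {"offset": [0, 0, 0], "turn": 0}

```text
t: 19.08
tool_pos: [600.3, 90.2, 223.7]
tcp_rot: [[1.0, 0.002, 0.028], [-0.028, -0.0, 1.0], [0.002, -1.0, -0.0]]
contact_force: [-0.3, -0.5, 0.3]
grip_width: 0.002
```

```bash
python3 snap.py 13 t; python3 - <<'E'
from h import *
np.set_printoptions(precision=1,suppress=True)
a=cv2.imread("pics/top0.png").astype(int);b=cv2.imread("pics/top13.png").astype(int)
d=(abs(a-b).max(2)>35).astype('uint8');print(cv2.connectedComponentsWithStats(d)[2])
E
```

```text
19.075 [600.28  90.25 223.74] [-0.27 -0.47  0.25] [-0.05  0.01 -0.04]
[[     0      0    560    420 213244]
 [     0    101    309    319  18959]
 [   175    107      3     13     28]
 [   164    119      5     26     37]
 [   201    118      1      1      1]
 [   176    122      2      8     13]
 [   191    125      1      1      1]
 [   168    131      1      1      1]
 [   172    131      1      1      1]
 [   174    130      2      1      2]
 [   168    134      6      5     20]
 [   170    140      2      3      4]
 [   177    146      1      1      1]
 [   205    150      1      1      1]
 [   200    163      1      1      1]
 [   202    163      1      1      1]
 [   184    164      1      1      1]
 [   186    164      1      1      1]
 [   180    175      1      1      1]
 [   178    178      1      1      1]
 [   335    180      1      1      1]
 [   334    182      4      3      7]
 [   307    185      1      2      2]
 [   184    187      1      2      2]
 [   334    188      5      8     28]
 [   180    199      1      1      1]
 [   181    202      1      1      1]
 [  
[... 1918 characters left out ...]
      2     14]
 [   174    315      1      1      1]
 [   176    315     29      1     29]
 [   207    315      1      1      1]
 [   128    328      1      1      1]
 [   185    330      1      1      1]
 [   131    336      1      1      1]
 [   133    341      1      1      1]
 [   134    343      1      1      1]
 [   135    345      1      1      1]
 [   196    350     17      8     88]
 [   223    350      2      1      2]
 [   240    358      1      1      1]
 [   238    396      1      1      1]
 [   217    399     41     15    336]
 [   223    413     24      7     60]
 [   233    413      6      2      6]
 [   240    415      2      1      2]
 [   244    416      1      1      1]]
```

View pics/scene13z.png

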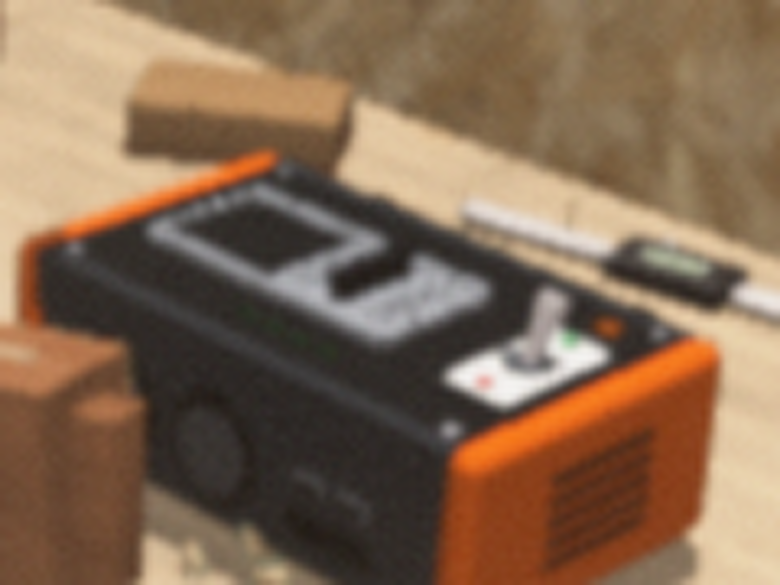

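View pics/top13z.png

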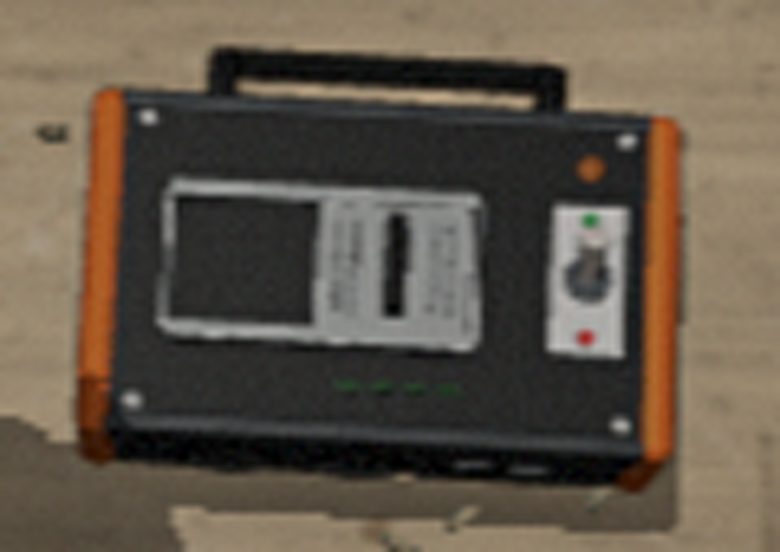

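View pics/top13.png

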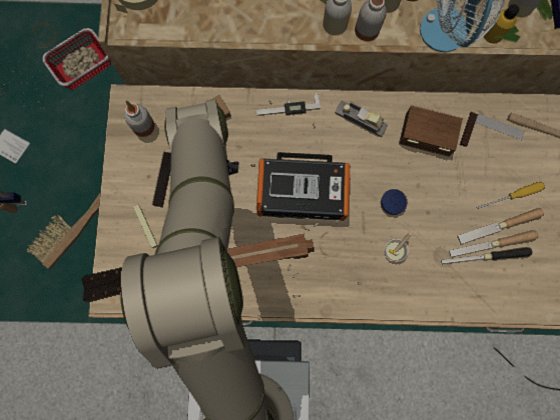

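The lever now leans to the green dot, the shutter is shut and the pack edges are where they started. The tin and cup are unchanged too, and the arm is clear. Handing in.

```bash
python3 -c "
from plant import *
print(sign_off())"
```

```text
the job is handed in; nothing more can be done
None
```

The job is done in the order asked and handed in at about 19 s of the 45 s allowed. I opened the shutter, pressed the reset button home, shut the shutter and pushed the lever to on, using only the closed fingertips.

- **Shutter open:** the push ended on a rigid stop at about 6 N, and the top view showed the whole well free.
- **Reset button:** it stopped hard at z = 66 mm, which is exactly its home height, with a peak of about 25 N. The red that showed before the press was gone in both views afterwards.
- **Shutter shut:** the push ended on a rigid stop at about 11 N, and both views showed the well covered.
- **Lever:** it was pushed against its stop at about 16 N sideways and now leans towards the green dot.
- **Surroundings:** the pack, tin and cup sit where they were in the before and after top images. The bar, stick and guitar neck were partly hidden by the arm in the last picture, but the arm never went near them.

Two checks did not agree cleanly:
- **Pale disc in the well:** after the press, the top view showed a pale disc about 31 mm across, not the red 23 mm button. I took it to be a collar with the button sunk level in it. That the button is home rests on the stop height and the vanished red, not on seeing the button.
- **Pack position:** the two cameras differed by about 5 mm in the pack's x, and the shutter stops differed from the camera estimate by about 2 mm in y. I used values in between and relied on the contact stops.

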